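# Battery test of a cordless pepper mill in its V cradle

## Task

Check the battery of the pepper mill that lies on the worktop: first set the ball lever of the test cradle straight upright, its test position, and leave it there, then lay the mill lengthwise in the cradle's V, centred between its ends (either way round), so that the barrel rests along both metal contact faces. Finish while holding it there, the hand still on the mill and pressing it down into the V with a firm push of about 15 N (well over the mill's own weight) but without ramming it. Leave the other things on the worktop where they are.

Things in the scene. Friction and masses are not known exactly. Their poses are not given: they have to be found in the camera images.
- mill: cordless pepper mill, loose, lying on its side, 0.2-0.35 kg: round bare-metal barrel 44 mm diameter, 140 mm long; dark square motor head 44 x 44 mm, 24 mm long at its +y end (its flat keeps it from rolling; 3 mm stud on its end); dark round foot 39 mm diameter, 24 mm long at -y. 188 mm over all. Origin under the barrel's middle, on its lowest line as it lies; y along the barrel, z up
- mill_mid (a point): the middle of the mill's barrel, on its axis (22 mm above the worktop as the mill lies); axes as mill. A good place to grip, from above, the fingers closing across the barrel (along x)
- cradle: test cradle, fixed: grey base plate 90 (x) x 236 (y, -66 to +170) x 10 mm with two V saddles, V along y, each 22 mm long (36 to 58 mm either side of the origin), 78 wide, 48 high at most; the 72 mm between is open down to the plate, for fingers. Both saddles carry the barrel. Lever housing 46 x 36 mm at y = 145, 44 high. Origin on the worktop midway between saddles; z up, +x away from robot
- seat (a point): where mill_mid is when the mill is fully home: 48 mm above the worktop, midway between the saddles, over the bottom of the V; axes as cradle
- face_near: the metal contact faces of the V on the cradle's -x side (the robot's side), one on each saddle, rising at 45 degrees toward -x; fixed to the cradle; origin and axes as cradle
- face_far: the same on the cradle's +x side, rising toward +x; origin and axes as cradle
- lever (a joint): angle of the cradle's ball lever, rad: 0 = leaning 43 degrees to the cradle's -x (the robot), 0.75 = straight upright, 1.5 = leaning 43 degrees to +x. Hinge along the cradle's y, at x = 0, y = 145, z = 32 mm in its frame. It starts leaning to -x and stays where it is left (about 1.5 N at the ball moves it)
- lever_ball (a point): the centre of the lever's ball knob, 24 mm in diameter, 52 mm from the hinge, on a metal stem 10 mm in diameter; it can be pinched from above along the cradle's y, or pushed
- jar_a: a bystander, loose: spice jar 42 mm in diameter, 72 mm high, standing beyond the cradle's saddles; origin under its centre
- jar_b: a bystander: another such spice jar, standing beyond the cradle's lever; origin under its centre
- salt_mill: a bystander: stout waisted wooden salt mill, standing, 60 mm in diameter, 105 mm high; origin under its centre
- mug: a bystander: mug 82 mm in diameter, 90 mm high, handle at its +y; origin under its centre
- cell_box: a bystander: flat cardboard battery box 60 x 45 x 22 mm, lying about 140 mm to the robot's side of the mill; origin under its centre
- ramekin: a bystander: small bowl 80 mm in diameter, 42 mm high; origin under its centre
There are look-alikes about, which are no part of the job. Of the things like the mill, leave any that is blue or red; of the rest the larger one is meant.

How it is judged:
By the outcome, as a careful person would: the job done as asked, in the order asked, and still so for the second after the job is handed in, while the arm keeps its last pose, push and grip.
It also fails if it takes over 56 s, if anything falls off the work surface, if the arm or the gripper's body presses on something with over 40 N, if the wrist force passes 120 N, or if a joint passes its speed limit or range.

## Robot

A 7-joint arm with a two-finger parallel gripper is mounted at the origin on the work surface. World frame = base frame: x ahead of the robot, y to its left, z up, the work surface at z = 0. Lengths are in m, angles in rad, forces in N, time in s.
With the tool pointing down it reaches from about 0.425 to 0.95 m from the base axis. Payload 4.7 kg.
Tool frame: the origin (TCP) lies midway between the tips of the shut fingers; the grasp point (between the pads) lies 19 mm behind it; z points along the fingers, y is the line along which they close (so a half turn about z gives the same grasp; the last joint's range is limited). The gripper opens to 87 mm and grips with 3 to 60 N. Pads are 19 mm wide; open, the fingers measure 117 mm over their backs; the gripper's body (75 mm by 190 mm) begins 51 mm behind the grasp point.
Start: joints at [1.151, 0.469, -0.049, 1.532, 0.024, 1.141, -0.082], TCP at [0.257, -0.624, 0.223] pointing down, gripper open.
Joint ranges: [-2.59, 2.59], [-0.33, 1.99], [-1.39, 1.29], [0.1, 2.45], [-1.04, 4.18], [0.21, 1.99], [-2.66, 2.66]. Speed limits (rad/s): [2.57, 2.57, 3.14, 3.14, 3.14, 3.14, 3.14].

## Interface

Orientations are given as a unit quaternion [w, x, y, z].
In Python, from cell import robot, claw, optics, job, get_time_s, get_qpos, get_qd, get_joint_torque, get_tcp_pos, get_eef_rot, get_wrist_force, get_wrist_torque, get_opening, get_gripper_force gives the robot as it stands. Calls block until the motion is done:
- robot.reach(position, orientation): joint-space move of the TCP to a pose.
- robot.movel(position, rot=None, rate=0.15): straight line of the TCP; rot=None keeps the orientation; rate is the mean speed in m/s.
- robot.movej(angles): joint-space move.
- claw.open_jaws() and claw.gripper_close(effort=None): open the fingers fully, or close them until they stop; effort is the grip in N (None keeps the last).
- robot.hold(seconds).
- robot.inverse_kinematics(position, orientation): joint angles nearest the present ones, or None.
- optics.snapshot(name): name is "scene" or "top"; returns (picture, depth): 384x512x3 uint8, red, green, blue; 384x512 float32, m along the optical axis (not along the pixel's ray), 0 where there is no reading.
- optics.camera_params(name): a dict with "fx", "fy", "cx", "cy" (pixels), "cam_to_world" (4x4, takes a point from camera to world coordinates). Camera axes: x right, y up, looking along -z (the intrinsics and any distortion apply to the point x, -y, -z); pixel columns grow to the right and rows downward; lengths in m; the calibration is good to about 2 mm. A picture is of the moment at which its call begins. camera_params takes no time and is no camera call.
A pose or a line that the arm cannot do raises robot.MotionError and nothing moves.
- job.hand_in(): hands the job in; it is judged then, once.
Readings, each from a call of its own:
- get_time_s(): time.
- get_qpos(): joint angles.
- get_qd(): joint speeds.
- get_joint_torque(): joint torques, N m.
- get_tcp_pos(): TCP position.
- get_eef_rot(): TCP orientation.
- get_wrist_force(): force on the tool from outside, world axes, zero at the start.
- get_wrist_torque(): the same for the moment, N m.
- get_opening(): opening from 0.0 (shut) to 1.0 (fully open).
- get_gripper_force(): force on a finger pad.
Only numpy, scipy, OpenCV 4.12 (cv2) and the standard library are available. Lean on these libraries where they do the work, as an engineer would, in place of code of your own. Each camera call takes 0.05 s, during which the arm holds its last target. There are 200 camera calls.

## Working session

There is one attempt and no reset: what is moved stays moved. The work goes in short steps, each a Python script; the robot and the scene stay as the last script left them, time stands still between calls to the robot, and variables do not carry over. Pictures are saved under pics/ and viewed, at most 10 in all, crops included, and the job is handed in when it is done.

```bash
mkdir -p pics; ls; cat > h.py <<'E'
import numpy as np, cv2
from cell import *
def snap(n,tag):
    p,d=optics.snapshot(n); cv2.imwrite(f'pics/{tag}.png',p[:,:,::-1]); np.save(f'pics/{tag}.npy',d); return p,d
def cloud(n,d):
    c=optics.camera_params(n); v,u=np.mgrid[:d.shape[0],:d.shape[1]]
    P=np.stack([(u-c['cx'])/c['fx']*d,-(v-c['cy'])/c['fy']*d,-d,np.ones_like(d)],-1)
    return (P@np.array(c['cam_to_world']).T)[...,:3]
E
python3 - <<'E'
from h import *
for n in('scene','top'):
    p,d=snap(n,n+'0'); print({k:np.round(v,3).tolist() if not isinstance(v,str) else v for k,v in optics.camera_params(n).items()})
a=np.hstack([cv2.imread('pics/scene0.png'),cv2.imread('pics/top0.png')])
print(get_eef_rot(),get_time_s(),get_wrist_force())
E
```

```text
pics
{'fx': 414.911, 'fy': 414.911, 'cx': 262.725, 'cy': 192.372, 'cam_to_world': [[0.064, -0.575, 0.815, 1.63], [0.998, 0.019, -0.065, -0.102], [0.022, 0.818, 0.575, 0.819], [0.0, 0.0, 0.0, 1.0]]}
{'fx': 468.224, 'fy': 468.224, 'cx': 241.967, 'cy': 192.752, 'cam_to_world': [[-0.024, 0.998, -0.062, 0.468], [-0.999, -0.026, -0.025, -0.018], [-0.026, 0.061, 0.998, 1.651], [0.0, 0.0, 0.0, 1.0]]}
[-8.59763466e-04  9.80962358e-01  1.94195978e-01 -1.87080521e-04] 0.1 [ 0.45818092  0.22765624 -0.07249708]
```

View pics/scene0.png

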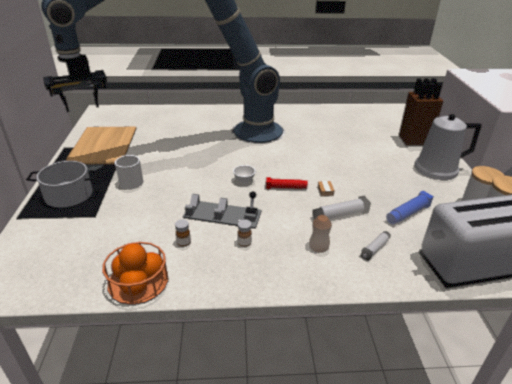

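View pics/top0.png

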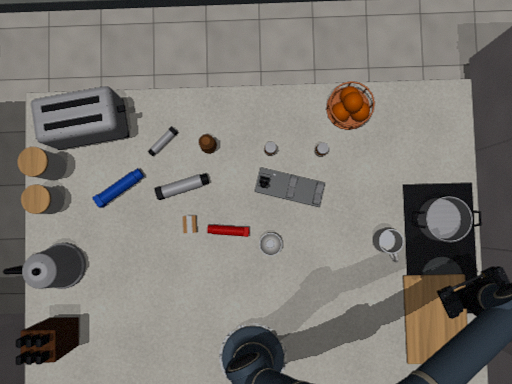

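The scene shows a grey-metal mill at about (182,186) in the top view. The cradle is at (290,187), with its lever at (264,181). Blue, red and small grey look-alikes lie nearby. Next I'll measure the mill and cradle.

```bash
cat > m.py <<'E'
from h import *
d=np.load('pics/top0.npy'); W=cloud('top',d)
def rect(u0,u1,v0,v1,z0,z1):
    w=W[v0:v1,u0:u1].reshape(-1,3); w=w[(w[:,2]>z0)&(w[:,2]<z1)]
    return w
t=W[205:215,270:360].reshape(-1,3); print('table z',t[:,2].mean())
for n,a in dict(mill=(148,216,166,206,.012,.1),cradle=(248,332,162,212,.005,.15),saddles=(275,332,162,212,.02,.1),lever=(248,276,162,200,.03,.15),levertop=(248,276,162,200,.055,.15),jar_b=(262,280,138,157,.03,.2),jar_a=(313,332,138,160,.03,.2),ram=(255,288,226,258,.02,.1)).items():
    w=rect(*a); r=cv2.minAreaRect((w[:,:2]*1000).astype(np.float32))
    print(n,len(w),np.round(r[0],1),np.round(r[1],1),round(r[2],1),'zmax',np.round(np.percentile(w[:,2],[2,50,98]),3),'mean',np.round(w.mean(0),4))
w=rect(148,216,166,206,.012,.1);c=w[:,:2].mean(0);e=np.linalg.svd(w[:,:2]-c)[2][0];print(e,np.ptp((w[:,:2]-c)@e))
i=cv2.imread('pics/top0.png')[155:215,145:335]; s=cv2.imread('pics/scene0.png')[160:260,170:380]
cv2.imwrite('pics/c0.png',np.vstack([cv2.resize(i,(760,240),interpolation=2),cv2.resize(s,(756,360),interpolation=2)[:,:].repeat(1,0) if 0 else cv2.resize(s,(760,360),interpolation=2)]))
E
python3 m.py
```

```text
table z 0.005538854784107905
mill 683 [610.4 241.2] [107.3 189.2] 31.2 zmax [0.022 0.04  0.05 ] mean [0.5978 0.2353 0.0391]
cradle 1803 [ 588.1 -144.4] [291.6 172.9] 88.6 zmax [0.005 0.011 0.08 ] mean [ 0.5864 -0.1413  0.017 ]
saddles 276 [ 573.  -189.4] [122.7  80.1] 74.7 zmax [0.021 0.035 0.048] mean [ 0.5738 -0.1921  0.0345]
lever 124 [607.6 -52.7] [35.2 51.8] 79.6 zmax [0.03  0.043 0.094] mean [ 0.6082 -0.0522  0.0542]
levertop 40 [593.4 -48.1] [22.6 21.1] 45.0 zmax [0.074 0.088 0.095] mean [ 0.5934 -0.0476  0.0865]
jar_b 127 [718.1 -76.6] [38.  37.3] 88.0 zmax [0.035 0.07  0.079] mean [ 0.7171 -0.0758  0.065 ]
jar_a 135 [ 712. -252.] [37.3 40.8] 83.9 zmax [0.034 0.07  0.078] mean [ 0.7093 -0.2509  0.0643]
ram 216 [389.9 -69.3] [75.2 75.4] 88.4 zmax [0.021 0.035 0.048] mean [ 0.3891 -0.0695  0.034 ]
[-0.27961231  0.96011299] 0.19133008366029203
```

View pics/c0.png

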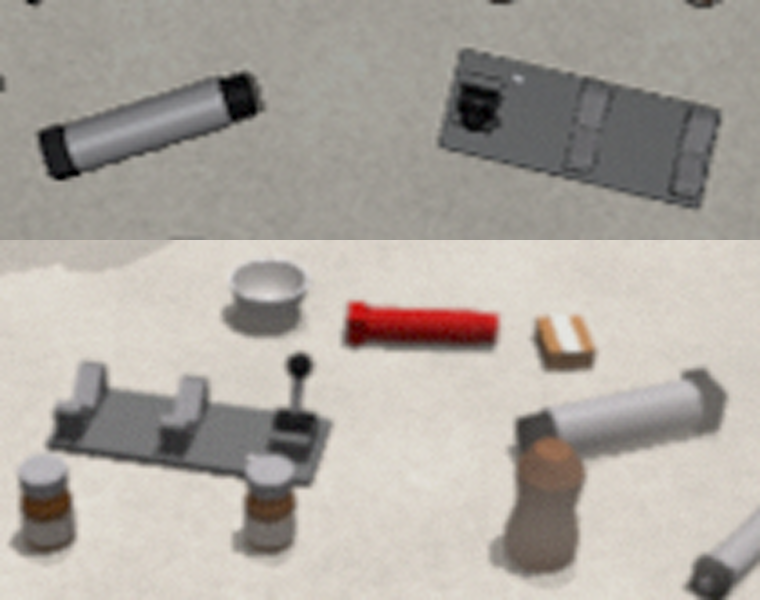

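The crop shows the mill's square head at its +y end. The cradle's lever leans towards the robot, and the cradle's y axis is turned about 10° from world y. I'll refine both positions with colour masks.

```bash
cat > m2.py <<'E'
from h import *
from scipy import ndimage as ni
p=cv2.imread('pics/top0.png').astype(int); c=optics.camera_params('top'); T=np.array(c['cam_to_world'])
def plane(u,v,z):
    r=np.stack([(u-c['cx'])/c['fx'],-(v-c['cy'])/c['fy'],-np.ones(len(u))],-1)@T[:3,:3].T
    return (T[:3,3]+r*((z-T[2,3])/r[:,2])[:,None])[:,:2]
g=p.mean(2); print('table grey',np.median(g[205:215,270:330]),'plate',g[190,308-20],'barrel',g[186,182])
def fit(n,u0,u1,v0,v1,m,z):
    l,k=ni.label(m[v0:v1,u0:u1]); b=np.argmax(np.bincount(l.ravel())[1:])+1
    cs,_=cv2.findContours((l==b).astype(np.uint8),0,2); 
    v,u=np.nonzero(ni.binary_fill_holes(l==b)); w=plane(u+u0,v+v0,z)*1000
    r=cv2.minAreaRect(w.astype(np.float32)); q=w-w.mean(0); e=np.linalg.svd(q,full_matrices=False)[2][0]; e*=np.sign(e[1])
    print(n,len(u),'rect',np.round(r,1) if 0 else r,'mean',w.mean(0).round(1),'axis',e.round(4),'deg',np.degrees(np.arctan2(e[1],e[0])).round(2))
    a=q@e;t=q@np.array([e[1],-e[0]]); f=lambda x:(np.percentile(x,.5)+np.percentile(x,99.5))/2
    ctr=w.mean(0)+e*f(a)+np.array([e[1],-e[0]])*f(t); print('  ext',np.ptp(a).round(1),np.ptp(t).round(1),'ctr',ctr.round(1)); return ctr,e
dz=.0055
m=(g<118)
ctr,e=fit('cradle',246,336,160,214,m,.010+dz); print('  origin',ctr-e*52)
Wd=cloud('top',np.load('pics/top0.npy'))
h=(Wd[...,2]>.02)
fit('mill',148,216,166,206,h,.022+dz)
for n,a in dict(salt=(194,222,128,160)).items():
  fit(n,*a,h,.05)
E
python3 m2.py
```

```text
table grey 152.66666666666666 plate 98.33333333333333 barrel 162.0
cradle 1734 rect ((586.590087890625, -143.7548828125), (233.79266357421875, 90.96269226074219), 74.92771911621094) mean [ 586.3 -144. ] axis [0.2589 0.9659] deg 75.0
  ext 233.8 91.0 ctr [ 586.5 -143.6]
  origin [ 572.99657814 -193.81969441]
mill 678 rect ((600.2109375, 236.085693359375), (46.696407318115234, 191.26258850097656), 16.480558395385742) mean [598.9 237.1] axis [-0.2728  0.9621] deg 105.83
  ext 191.4 46.7 ctr [599.4 235.6]
salt 265 rect ((742.82373046875, 140.5584716796875), (58.94035720825195, 62.950904846191406), 88.8291015625) mean [743.  140.4] axis [0.8634 0.5045] deg 30.3
  ext 67.1 56.8 ctr [743.3 140.2]
```

```bash
python3 - <<'E'
from h import *
from scipy.optimize import least_squares
o=np.array([573,-194.])/1000; a=np.radians(75); ey=np.array([np.cos(a),np.sin(a)]); ex=np.array([ey[1],-ey[0]])
for n in('top','scene'):
    W=cloud(n,np.load(f'pics/{n}0.npy')).reshape(-1,3)
    q=W[:,:2]-o; X=q@ex*1e3; Y=q@ey*1e3; Z=W[:,2]*1e3
    k=(abs(X)<50)&(abs(Y-145)<25)&(Z>68)&(Z<115); P=np.c_[X,Y,Z][k]
    r=least_squares(lambda c:np.linalg.norm(P-c,axis=1)-12,P.mean(0)-[0,0,5],loss='soft_l1')
    print(n,k.sum(),P.mean(0).round(1),'sphere',r.x.round(1))
    s=(abs(X)<60)&(abs(abs(Y)-47)<9)&(Z>22)&(Z<70); print('saddle X',np.percentile(X[s],[1,50,99]).round(1),'Z',np.percentile(Z[s],[1,50,99]).round(1))
    k=(abs(X)>60)&(abs(X)<90)&(abs(Y)<60); print('table',np.median(Z[k]).round(1))
    k=(abs(X)<30)&(abs(Y)<25); print('plate',np.median(Z[k]).round(1))
for th in(75,-105):
    f=np.radians(th+90)/2; print(th,robot.inverse_kinematics([.58,-.046,.2],[0,np.cos(f),np.sin(f),0]))
for th in(15.9,-164.1):
    f=np.radians(th+90)/2; print(th,robot.inverse_kinematics([.6,.236,.2],[0,np.cos(f),np.sin(f),0]))
for th in(-15,165):
    f=np.radians(th+90)/2; print(th,robot.inverse_kinematics([.573,-.194,.2],[0,np.cos(f),np.sin(f),0]))
E
```

```text
top 39 [-18.6 146.6  87.3] sphere [-17.8 145.3  80.1]
saddle X [-37.8   2.8  38.5] Z [22.7 35.7 49.2]
table 0.0
plate 10.1
scene 48 [-12.2 143.7  83.2] sphere [-18.5 142.3  78.9]
saddle X [-38.6  -7.3  41.9] Z [22.4 32.8 42.5]
table -745.1
plate 6.0
75 [ 0.57578534  0.44070547 -0.75671947  1.7549998   0.33832611  1.08085228
  1.01388075]
-105 [ 0.24659733  0.35730444 -0.30747461  1.77358978  0.12382182  1.02955265
 -1.93918452]
15.9 [ 0.23377664  0.65823961 -1.04191078  1.59563114  0.5933206   1.2363905
 -0.64105943]
-164.1 [ 0.2924075   0.729998   -1.17901662  1.59259095  0.69484379  1.29655997
  2.42493354]
-15 [ 0.59426396  0.41315963 -0.44922776  1.71324463  0.20111932  1.06096832
 -0.18249995]
165 [-0.49691795  0.59113409  1.11511357  1.77525039 -0.58036494  1.14973745
 -2.60088192]
```

```bash
cat >> h.py <<'E'
def Q(th):
    f=np.radians(th+90)/2; return [0,np.cos(f),np.sin(f),0]
O=np.array([.573,-.194]); A=np.radians(75); EY=np.array([np.cos(A),np.sin(A)]); EX=np.array([EY[1],-EY[0]])
def C(x,y,z): return [*(O+EX*x+EY*y),z]
def ball(n,tag):
    from scipy.optimize import least_squares
    p,d=snap(n,tag); W=cloud(n,d).reshape(-1,3); q=W[:,:2]-O; P=np.c_[q@EX,q@EY,W[:,2]]*1e3
    P=P[(abs(P[:,0])<50)&(abs(P[:,1]-145)<25)&(P[:,2]>70)&(P[:,2]<115)]
    r=least_squares(lambda c:np.linalg.norm(P-c,axis=1)-12,P.mean(0)-[0,0,5],loss='soft_l1').x
    c=r-[0,145,32]; print(n,'ball',r.round(1),'deg',np.degrees(np.arctan2(c[0],c[2])).round(1),len(P))
E
python3 - <<'E'
from h import *
robot.reach(C(-.018,.145,.20),Q(75))
print(get_tcp_pos(),C(-.018,.145,.2),get_time_s())
robot.movel(C(-.018,.145,.062)); print(get_wrist_force())
claw.gripper_close(10); print('open',get_opening()*87,get_gripper_force(),get_wrist_force())
a0=np.arctan2(-18,47)
for a in np.linspace(a0,0,5)[1:]:
    robot.movel(C(.052*np.sin(a),.145,.032+.052*np.cos(a)-.0175),rate=.06)
print(get_tcp_pos(),C(0,.145,.0665),get_wrist_force())
claw.open_jaws(); robot.movel(C(0,.145,.2),rate=.3); print(get_time_s())
robot.reach([.60,.236,.2],Q(15.9))
ball('top','t1');ball('scene','s1'); print(get_time_s())
i=cv2.imread('pics/top1.png') if 0 else None
b=cv2.imread('pics/s1.png')[130:260,170:390]; cv2.imwrite('pics/c1.png',cv2.resize(b,(792,468),interpolation=2))
E
```

```text
[ 0.59318367 -0.05075234  0.19981614] [np.float64(0.5931420966666622), np.float64(-0.04928201237623975), 0.2] 2.4667
[ 0.11475822 -1.15097654 -0.22978531]
open 22.84132760274743 9.99783520353958 [-2.41995956 -4.46808539  1.67356992]
[ 0.60982473 -0.05555596  0.06579003] [np.float64(0.6105287615398655), np.float64(-0.05394075518808511), 0.0665] [-1.40423498 -4.80135122 -4.04611717]
7.425
top ball [ -1.4 146.7  85.6] deg -1.5 38
scene ball [ -1.4 142.4  82. ] deg -1.6 48
8.8
```

View pics/c1.png

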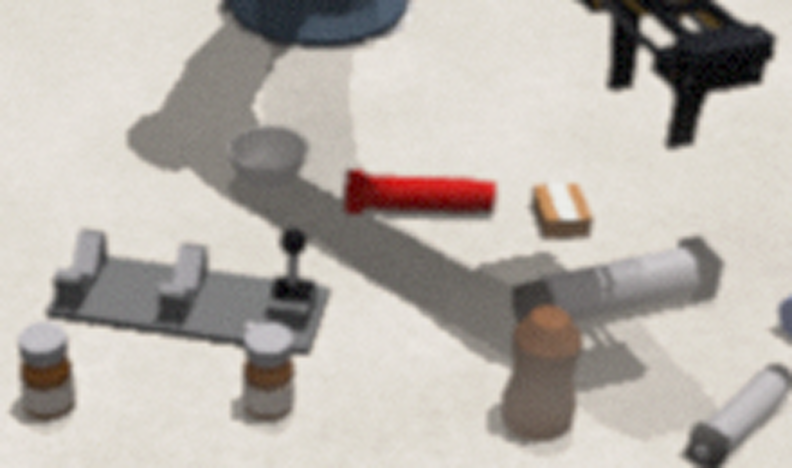

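The lever is upright to within about 1.5°, and the bystanders haven't moved. Now I'll grip the mill.

```bash
python3 - <<'E'
from h import *
robot.movel([.5996,.236,.07],rate=.2); print(get_tcp_pos())
robot.movel([.5996,.236,.006],rate=.1); print(get_tcp_pos(),get_wrist_force())
claw.gripper_close(45); print('open',get_opening()*87,get_gripper_force(),get_wrist_force(),get_tcp_pos())
robot.movel([.5996,.236,.25],rate=.2); print(get_wrist_force(),get_opening()*87)
robot.reach(C(0,0,.25),Q(-15)); robot.movel(C(0,0,.12),rate=.2)
print(get_tcp_pos(),C(0,0,.12),get_wrist_force(),get_time_s())
p,d=snap('scene','s2');pt,dt=snap('top','t2')
b=p[150:280,160:300,::-1];t=pt[150:225,235:345,::-1]
cv2.imwrite('pics/c2.png',np.hstack([cv2.resize(b,(420,390),interpolation=2),cv2.resize(t,(370,390),interpolation=2)]))
E
```

```text
[0.60048692 0.2364248  0.07112346]
[0.59995426 0.23639252 0.00633842] [0.20774333 0.08927764 0.42292669]
open 43.07607741382485 44.98979330062866 [-1.4346979  -0.5845811   2.01016244] [0.59912007 0.23576672 0.00597355]
[ 0.02106176 -0.12868245 -2.18432791] 42.963180986785915
[ 0.57428887 -0.19365589  0.12114567] [np.float64(0.573), np.float64(-0.194), 0.12] [-0.56243853 -0.75054329 -1.78920222] 14.95
```

View pics/c2.png

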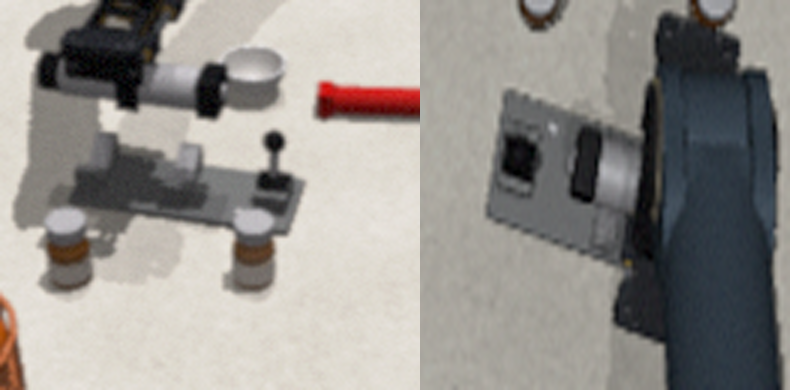

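The mill is held level above the V, aligned with the cradle and with its head towards the lever. I'll check the axial centring from the depth data, then lower it.

```bash
python3 - <<'E'
from h import *
for n,f in(('scene','s2'),('top','t2')):
    p=cv2.imread(f'pics/{f}.png'); W=cloud(n,np.load(f'pics/{f}.npy')); q=W[...,:2]-O; X=q@EX*1e3;Y=q@EY*1e3;Z=W[...,2]*1e3
    k=(abs(X)<24)&(Z>112)&(Z<164)&(abs(Y)<125)
    out=k&(abs(Y)>28)
    print(n,k.sum(),'Y',np.percentile(Y[k],[0,1,99,100]).round(1),'X',np.percentile(X[out],[1,99]).round(1))
    for s in(1,-1):
        ss=k&(s*Y>25); 
        if ss.sum()<5: continue
        b=p.mean(2); yy=Y[ss]*s; gg=b[ss]
        print(s,[ (c,int(gg[(yy>=c)&(yy<c+4)].mean()) if ((yy>=c)&(yy<c+4)).any() else None) for c in range(50,104,4)], 'Zmax',np.percentile(Z[ss],98).round(1),'Xtop', X[ss][Z[ss]>np.percentile(Z[ss],85)].mean().round(1))
E
```

```text
scene 603 Y [-96.1 -95.5  93.2  94. ] X [-14.7  23.8]
1 [(50, 146), (54, 144), (58, 147), (62, 144), (66, 98), (70, 49), (74, 30), (78, 25), (82, 28), (86, 39), (90, 61), (94, None), (98, None), (102, None)] Zmax 159.0 Xtop 3.3
-1 [(50, 84), (54, 79), (58, 81), (62, 81), (66, 87), (70, 82), (74, 48), (78, 25), (82, 21), (86, 25), (90, 46), (94, 83), (98, None), (102, None)] Zmax 155.5 Xtop 7.8
top 263 Y [32.9 33.6 95.5 97.1] X [-19.8  23.3]
1 [(50, 133), (54, 135), (58, 126), (62, 127), (66, 98), (70, 23), (74, 29), (78, 31), (82, 31), (86, 29), (90, 52), (94, 93), (98, None), (102, None)] Zmax 163.3 Xtop 1.2
```

```bash
python3 - <<'E'
from h import *
robot.movel(C(-.0008,-.0005,.045),rate=.12); print(get_tcp_pos(),get_wrist_force())
z=.038
robot.movel(C(-.0008,-.0005,z),rate=.05)
while z>.022:
    z-=.0006; robot.movel(C(-.0008,-.0005,z),rate=.01); robot.hold(.1)
    F=np.array(get_wrist_force()); print(round(z,4),get_tcp_pos().round(4),F.round(1),np.array(get_wrist_torque()).round(2))
    if F[2]>10 or get_time_s()>38: break
print(get_opening()*87,get_time_s())
E
```

```text
[ 0.57285476 -0.19435982  0.04571155] [ 0.77029752 -0.30108663 -1.89861661]
0.0374 [ 0.5722 -0.1943  0.0375] [ 0.8  0.1 -1.7] [-0.02 -0.11 -0.  ]
0.0368 [ 0.5721 -0.1943  0.0368] [-0.  -0.  -2.7] [-0.01 -0.04 -0.02]
0.0362 [ 0.5721 -0.1943  0.0361] [-0.4  0.3 -2.2] [ 0.01 -0.05 -0.01]
0.0356 [ 0.5721 -0.1943  0.0356] [ 0.3  0.  -2.8] [-0.01 -0.07 -0.06]
0.035 [ 0.5721 -0.1943  0.035 ] [ 0.6  0.5 -2.8] [-0.01 -0.05 -0.01]
0.0344 [ 0.5721 -0.1943  0.0344] [ 0.6  0.4 -2.4] [ 0.01 -0.01  0.01]
0.0338 [ 0.5721 -0.1943  0.0338] [ 0.6  0.8 -3.1] [-0.03 -0.06 -0.02]
0.0332 [ 0.5721 -0.1943  0.0332] [-1.  -0.2 -2. ] [-0.02 -0.09  0.02]
0.0326 [ 0.5721 -0.1943  0.0326] [-0.6  0.6 -3.6] [-0.03 -0.07 -0.  ]
0.032 [ 0.5723 -0.1943  0.0323] [-1.1  0.4  1.1] [ 0.08  0.06 -0.13]
0.0314 [ 0.5725 -0.1942  0.0322] [-1.5  1.5  5.7] [ 0.1   0.26 -0.27]
0.0308 [ 0.5725 -0.1942  0.032 ] [-2.8 -0.2  8.5] [ 0.2   0.59 -0.38]
0.0302 [ 0.5725 -0.1942  0.032 ] [-4.4  0.7 12.3] [ 0.25  0.83 -0.29]
43.237691394805275 20.6667
```

```bash
python3 - <<'E'
from h import *
def rd():
    L=[]
    for _ in range(8): robot.hold(.03); L.append(np.r_[get_wrist_force(),get_wrist_torque()])
    return np.mean(L,0)
z=.0300;x=-.0008
for i in range(7):
    robot.movel(C(x,-.0005,z),rate=.01); f=rd(); fx=f[:2]@EX; fy=f[:2]@EY
    print(round(x,4),round(z,4),f.round(2),'fx',fx.round(2),'fy',fy.round(2),get_tcp_pos().round(4))
    if abs(f[2]-15)<1 and abs(fx)<1.5: break
    z-=np.clip((15-f[2])*.00013,-.0005,.0005); x+=np.clip(fx*.00008,-.0004,.0004) if abs(fx)>=1.5 else 0
robot.hold(.5); print(rd().round(2),get_opening()*87,get_gripper_force(),get_time_s())
ball('scene','s3'); snap('top','t3')
b=cv2.imread('pics/s3.png')[150:260,160:300]; cv2.imwrite('pics/c3.png',cv2.resize(b,(763,600),interpolation=2))
E
```

```text
-0.0008 0.03 [-4.63  1.76 13.15  0.27  0.95 -0.34] fx -4.93 fy 0.5 [ 0.5725 -0.1943  0.032 ]
-0.0012 0.0298 [-4.35  1.56 14.23  0.27  0.87 -0.32] fx -4.61 fy 0.38 [ 0.5725 -0.1942  0.032 ]
-0.0016 0.0297 [-3.86  1.5  14.05  0.22  0.72 -0.34] fx -4.11 fy 0.45 [ 0.5725 -0.1942  0.032 ]
-0.0019 0.0295 [-3.37  1.24 14.1   0.19  0.65 -0.34] fx -3.58 fy 0.33 [ 0.5725 -0.1943  0.032 ]
-0.0022 0.0294 [-3.11  0.97 14.23  0.16  0.58 -0.37] fx -3.25 fy 0.13 [ 0.5725 -0.1942  0.032 ]
-0.0024 0.0293 [-2.79  0.88 14.18  0.12  0.5  -0.35] fx -2.92 fy 0.13 [ 0.5725 -0.1942  0.032 ]
-0.0027 0.0292 [-2.49  0.66 14.15  0.13  0.43 -0.36] fx -2.58 fy -0.01 [ 0.5725 -0.1943  0.032 ]
[-2.41  0.74 14.19  0.12  0.46 -0.35] 42.99519895301666 44.954572319984436 25.05
scene ball [ -2.1 142.6  83.4] deg -2.3 47
```

View pics/c3.png

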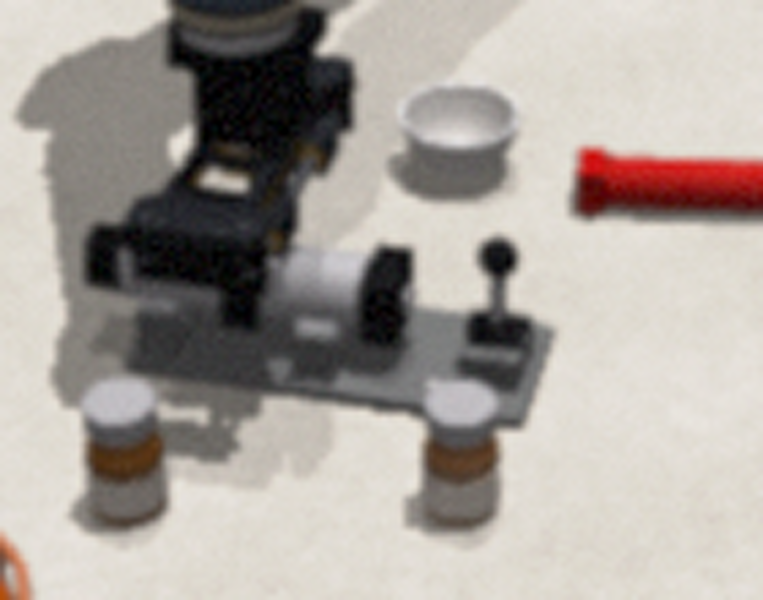

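```bash
python3 - <<'E'
from h import *
def rd():
    L=[]
    for _ in range(8): robot.hold(.03); L.append(np.r_[get_wrist_force(),get_wrist_torque()])
    return np.mean(L,0)
for th,x in((-15.4,-.0032),(-15.8,-.0036)):
    robot.movel(C(x,-.0005,.0291),Q(th),rate=.01); f=rd(); print(f.round(2),get_tcp_pos().round(4))
    if abs(f[5])<.2: break
robot.hold(.5); print(rd().round(2),get_time_s())
if 12.5<rd()[2]<18: print(job.hand_in())
E
```

```text
[-1.620e+00  2.300e-01  1.301e+01  1.000e-02  2.000e-01 -1.900e-01] [ 0.5723 -0.1943  0.0318]
[-1.52  0.23 13.03  0.02  0.25 -0.2 ] 26.4333
the job is handed in; nothing more can be done
None
```

I set the lever upright (within about 2° by camera), laid the mill centred in the V, and handed the job in with the hand still pressing it down at about 13 N, slightly under the 15 N asked.

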